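# Lock crushed deposit cans away in the porch lock box

## Robot

A 6-joint arm with a two-finger parallel gripper is mounted at the origin on the work surface. World frame = base frame: x ahead of the robot, y to its left, z up, the work surface at z = 0. Lengths are in mm, angles in rad, forces in N, time in s.
With the tool pointing down it reaches from about 350 to 850 mm from the base axis. Payload 8.1 kg.
Tool frame: the origin (TCP) lies on the front face of the gripper's body, between the roots of the fingers; the fingertips stand 73 mm ahead of it and the grasp point (between the pads) lies 54 mm ahead of it; z points along the fingers, x is the direction in which the jaws open and shut, and the axes are right-handed (so a half turn about z gives the same grasp; the last joint's range is limited). The gripper opens to 85 mm and grips with 20 to 120 N. Pads are 22 mm wide; open, the fingers measure 114 mm over their backs; the gripper's body (76 mm by 85 mm) begins 54 mm behind the grasp point. The pads swing forward as they close: fully open they stand 13 mm farther back than shut.
Start: joints at [-1.427, 0.13, 1.488, -0, 1.523, -0.085], TCP at [136.106, -584.364, 303.892] pointing down, gripper open.
Joint ranges: [-2.96, 2.96], [-0.89, 2.26], [0.02, 2.5], [-1.34, 4.48], [0, 2.73], [-2.66, 2.66]. Speed limits (rad/s): [2.39, 2.39, 2.79, 3.14, 3.14, 3.14].

## Interface

Orientations are given as a unit quaternion [w, x, y, z].
In Python, from cell import bot, solver, get_image, camera_model, order, status gives the robot as it stands. The module is installed in compiled form; this text tells all that it offers. Calls block until the motion is done:
- bot.reach(position, orientation): joint-space move of the TCP to a pose.
- bot.line_to(position, rate=150, rot=None): straight line of the TCP; rot=None keeps the orientation; rate is the mean speed in mm/s.
- bot.movej(angles): joint-space move.
- bot.move_gripper(opening, squeeze=None): finger opening in mm; squeeze is the grip in N (None keeps the last); returns when the fingers have stopped.
- bot.wait(seconds).
- solver.ik(position, orientation): joint angles nearest the present ones, or None.
- get_image(name): name is "side" or "top" or "wrist"; returns (picture, depth): 384x512x3 uint8, red, green, blue; 384x512 float32, mm along the optical axis (not along the pixel's ray), 0 where there is no reading.
- camera_model(name): a dict with "mtx" (3x3 intrinsics, pixels), "D" ([k1, k2, p1, p2, k3] as OpenCV has them; the pictures are not rectified), "R" (3x3) and "t" (3): a world point X has camera coordinates R X + t; the wrist camera has in their place "mount" (4x4, takes a point from camera to tool coordinates, whose origin is the TCP and whose axes are the tool frame's). Camera axes: x right, y down, z forward; pixel columns grow to the right and rows downward; lengths in mm; the calibration is good to about 2 mm. A picture is of the moment at which its call begins: read the wrist's pose just before it. camera_model takes no time and is no camera call.
A pose or a line that the arm cannot do raises bot.MotionError and nothing moves.
- order.hand_in(): hands the job in, once; it reports no verdict.
Readings, each from a call of its own:
- status.current_time_s(): time.
- status.current_joint_pos(): joint angles.
- status.current_qvel(): joint speeds.
- status.current_joint_efforts(): joint torques, N m.
- status.current_tool_pos(): TCP position.
- status.current_ee_rot(): TCP orientation.
- status.current_wrist_force(): force on the tool from outside, world axes, zero at the start.
- status.current_wrist_torque(): the same for the moment, N m.
- status.current_grip_width(): finger opening in mm.
Only numpy, scipy, OpenCV 4.12 (cv2) and the standard library are available. Lean on these libraries where they do the work, as an engineer would, in place of code of your own. Each camera call takes 0.05 s, during which the arm holds its last target. There are 200 camera calls.

## Task

Put the crushed deposit cans away in the lock box: first roll its three thumbwheels to 4-7-2 (left to right as seen from the robot), then swing the yellow latch lever free and raise the lid all the way until it stays up. Put every crushed can lying on the bench into the box, close the lid fully, and only then swing the latch lever all the way back over the lid, leaving 4-7-2 showing. Leave the jars and the dish where they stand.

Things in the scene. Friction and masses are not known exactly. Their poses are not given: they have to be found in the camera images.
- case: the fixed lock box: grey open case 190 x 260 x 100 mm (x, y, z), walls and floor 5 mm, with a blue lock block (60 mm deep, 260 wide, 75 high) on its front (-x) side, x -155 to -95 mm. Origin: centre of the case's underside, on the bench; x points away from the robot (towards the lid's hinge), y to the left, z up. It is turned a little about z from start to start and cannot be moved.
- case_floor (a point): centre of the case's inner floor, 5 mm above the bench; inside is 180 x 250 mm and 95 mm deep. In the case's frame: (0, 0, 5) mm
- top_left (a point): uppermost point of the left thumbwheel (fixed to the case, does not turn), 103 mm above the bench, at (-125, 30, 103) mm in the case's frame. The wheel: 28 mm radius, 22 mm wide, axle along the case's y at 75 mm height, its upper half standing out of the blue block; wheels lie 60 mm apart. It can be rolled by pressing a fingertip on its top (5 to 20 N) and dragging along the case's x: about 36 mrad per mm. It stays where it is left (friction 0.04 N m)
- top_middle (a point): uppermost point of the middle thumbwheel (fixed to the case, does not turn), 103 mm above the bench, at (-125, -30, 103) mm in the case's frame. The wheel: 28 mm radius, 22 mm wide, axle along the case's y at 75 mm height, its upper half standing out of the blue block; wheels lie 60 mm apart. It can be rolled by pressing a fingertip on its top (5 to 20 N) and dragging along the case's x: about 36 mrad per mm. It stays where it is left (friction 0.04 N m)
- top_right (a point): uppermost point of the right thumbwheel (fixed to the case, does not turn), 103 mm above the bench, at (-125, -90, 103) mm in the case's frame. The wheel: 28 mm radius, 22 mm wide, axle along the case's y at 75 mm height, its upper half standing out of the blue block; wheels lie 60 mm apart. It can be rolled by pressing a fingertip on its top (5 to 20 N) and dragging along the case's x: about 36 mrad per mm. It stays where it is left (friction 0.04 N m)
- wheel_left (a joint): angle of the left thumbwheel (rad): digit d is uppermost, in line with the white ticks on the block, at d x 0.628 (0 at 0.00, 9 at 5.65); stops at -0.15 and 5.8. It grows as the top of the wheel moves away from the robot. Ten flat fields with numerals, upright as seen from the robot: the 0 field is red, 5 is blue, the others are white with black numerals. This wheel must show 4 (2.513 rad)
- wheel_middle (a joint): angle of the middle thumbwheel (rad): digit d is uppermost, in line with the white ticks on the block, at d x 0.628 (0 at 0.00, 9 at 5.65); stops at -0.15 and 5.8. It grows as the top of the wheel moves away from the robot. Ten flat fields with numerals, upright as seen from the robot: the 0 field is red, 5 is blue, the others are white with black numerals. This wheel must show 7 (4.398 rad)
- wheel_right (a joint): angle of the right thumbwheel (rad): digit d is uppermost, in line with the white ticks on the block, at d x 0.628 (0 at 0.00, 9 at 5.65); stops at -0.15 and 5.8. It grows as the top of the wheel moves away from the robot. Ten flat fields with numerals, upright as seen from the robot: the 0 field is red, 5 is blue, the others are white with black numerals. This wheel must show 2 (1.257 rad)
- latch_pivot (a point): vertical axis of the yellow latch lever, on a post on the block, 118 mm above the bench; at (-125, 100, 118) mm in the case's frame
- latch_knob (a point): middle of the lever's upright round yellow knob (16 mm thick, standing 33 mm up from 121 to 154 mm above the bench, this point at 138 mm), 70 mm from the pivot axis; it moves with the lever
- latch (a joint): angle of the latch lever (rad): 0 = home, pointing along the case's +x over the front edge of the lid; grows as it swings to the left (the case's +y) to about 1.57, where it lies along the front of the box, free of the lid; stop at 1.7. It stays where it is left (friction 0.06 N m). Free means more than 1.2. The lid may be up only while the lever is free
- lid_hinge (a point): middle of the lid's hinge axis (along the case's y), on the far rim, at (95, 0, 100) mm in the case's frame; fixed
- lid_grip (a point): middle of the lid's black bail handle: a round bar 12 mm thick and 100 mm long along the case's y, its axis 30 mm above the outer face of the lid; in the shut lid at 160 mm towards the front from the hinge and 40 mm above it (140 mm above the bench). It moves with the lid. The lid is a 195 x 260 x 10 mm aluminium plate, 0.35 kg, reaching 195 mm from the hinge
- lid (a joint): opening angle of the lid (rad): 0 shut, grows as its front edge rises, stop at 1.3 (fully up). Stiff hinge (0.5 N m): it stays where it is left
- puck1_mid (a point): centre of a crushed aluminium can with a red side: a flat round puck 55 mm across and 30 mm high, 25 g, lying flat on the bench, this point 15 mm above its underside. Two to four of the four cans are present (None or not seen: absent)
- puck2_mid (a point): centre of a crushed aluminium can with a orange side: a flat round puck 55 mm across and 30 mm high, 25 g, lying flat on the bench, this point 15 mm above its underside. Two to four of the four cans are present (None or not seen: absent)
- puck3_mid (a point): centre of a crushed aluminium can with a green side: a flat round puck 55 mm across and 30 mm high, 25 g, lying flat on the bench, this point 15 mm above its underside. Two to four of the four cans are present (None or not seen: absent)
- puck4_mid (a point): centre of a crushed aluminium can with a yellow side: a flat round puck 55 mm across and 30 mm high, 25 g, lying flat on the bench, this point 15 mm above its underside. Two to four of the four cans are present (None or not seen: absent)
- jar_a: empty closed glass jar with a steel lid, 76 mm across, 113 mm high, origin at the centre of its underside; stands to the left of the work: leave alone
- jar_b: empty closed glass jar with a steel lid, 76 mm across, 113 mm high, origin at the centre of its underside; stands to the left of the work: leave alone
- dish: grey ceramic dish, 124 mm across, 30 mm high, origin at the centre of its underside, beyond the cans: leave alone

How it is judged:
By the outcome, as a careful person would: the job done as asked, in the order asked, and still so for the second after the job is handed in, with the robot touching nothing.
Of puck1, puck2, puck3, puck4 only 2 to 4 are there at a start; the rules pass over those that are not, and their reading is None.
At some moment in a run one of puck1, puck2, puck3, puck4 may be knocked a few centimetres aside while the robot is not near it.
Once in a run the grip may slacken for a moment while it holds something.
It also fails if it takes over 210 s, if anything falls off the work surface, if the arm or the gripper's body presses on something with over 40 N, if the wrist force passes 120 N, or if a joint passes its speed limit or range.

## Working session

There is one attempt and no reset: what is moved stays moved. The work goes in short steps, each a Python script; the robot and the scene stay as the last script left them, time stands still between calls to the robot, and variables do not carry over. Pictures are saved under pics/ and viewed, about 12 in all and at most 16, crops included, and the job is handed in when it is done.

```bash
mkdir -p pics; ls; python3 - <<'E'
from cell import *
import cv2, numpy as np, pickle
ims=[]
for n in ("side","top"):
    p,d=get_image(n); m=camera_model(n); print(n,np.round(m['mtx'],1).tolist(),m['D'],np.round(m['R'],3).tolist(),np.round(m['t'],1))
    cv2.imwrite(f'pics/{n}0.png',p[:,:,::-1]); pickle.dump((p,d,m),open(f'{n}0.pkl','wb'))
    print((d>0).mean())
    ims.append(p)
w=camera_model("wrist"); print(w)
print(status.current_ee_rot(),status.current_time_s())
E
```

```text
pics
side [[433.3, 0.0, 254.5], [0.0, 433.3, 197.2], [0.0, 0.0, 1.0]] [-0.13114422  0.          0.          0.          0.        ] [[-0.753, -0.658, 0.017], [-0.411, 0.449, -0.793], [0.514, -0.604, -0.608]] [464.3 300.3 970.9]
0.9962005615234375
top [[356.6, 0.0, 254.8], [0.0, 356.6, 194.3], [0.0, 0.0, 1.0]] [-0.08001599  0.          0.          0.          0.        ] [[0.025, -1.0, 0.017], [-0.993, -0.027, -0.112], [0.112, -0.014, -0.994]] [  51.6  560.4 1014.4]
0.9959513346354166
{'mtx': array([[296.32573081,   0.        , 256.65709494],
       [  0.        , 296.32573081, 187.76550156],
       [  0.        ,   0.        ,   1.        ]]), 'D': array([-0.05826817,  0.        ,  0.        ,  0.        ,  0.        ]), 'mount': array([[ 9.99999949e-01,  7.49218998e-05, -3.11166372e-04,
         2.80202895e-01],
       [ 1.61564491e-05,  9.59159341e-01,  2.82866325e-01,
        -7.10785874e+01],
       [ 3.19651015e-04, -2.82866316e-01,  9.59159291e-01,
        -6.92182015e+01],
       [ 0.00000000e+00,  0.00000000e+00,  0.00000000e+00,
         1.00000000e+00]])}
[-5.86342751e-04  7.83204689e-01 -6.21763380e-01 -6.09264197e-04] 0.1
```

View pics/top0.png

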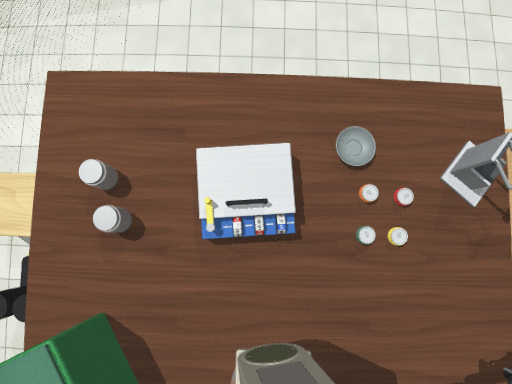

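View pics/side0.png

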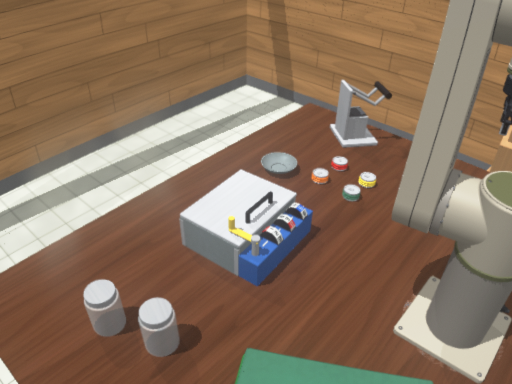

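```bash
cat > h.py <<'E'
from cell import bot, solver, get_image, camera_model, order, status
import cv2, numpy as np, json
from scipy.spatial.transform import Rotation as Rot
def T(q): return Rot.from_quat([q[1],q[2],q[3],q[0]])
def down(a):
    """tool down, jaw axis x at world angle a"""
    c,s=np.cos(a),np.sin(a)
    q=Rot.from_matrix(np.array([[c,s,0],[s,-c,0],[0,0,-1.]])).as_quat()
    return np.array([q[3],q[0],q[1],q[2]])
def grab(n):
    p=np.array(status.current_tool_pos()); q=status.current_ee_rot()
    m=camera_model(n); im,d=get_image(n)
    if n=='wrist':
        Rt=T(q).as_matrix(); M=m['mount']; Rcw=Rt@M[:3,:3]; c=Rt@M[:3,3]+p
    else: Rcw=m['R'].T; c=-Rcw@m['t']
    return dict(im=im,d=d,K=m['mtx'],D=m['D'],Rcw=Rcw,c=c)
def rays(v,px):
    u=cv2.undistortPoints(np.float64(px).reshape(-1,1,2),v['K'],v['D']).reshape(-1,2)
    return np.c_[u,np.ones(len(u))]@v['Rcw'].T
def plane(v,px,z):
    r=rays(v,px); return v['c']+r*((z-v['c'][2])/r[:,2:])
def cloud(v):
    h,w=v['d'].shape; uu,vv=np.meshgrid(np.arange(w),np.arange(h))
    X=v['c']+rays(v,np.c_[uu.ravel(),vv.ravel()])*v['d'].reshape(-1,1)
    return X.reshape(h,w,3)
def proj(v,X):
    X=np.atleast_2d(X); Xc=(X-v['c'])@v['Rcw']
    return cv2.projectPoints(Xc,np.zeros(3),np.zeros(3),v['K'],v['D'])[0].reshape(-1,2)
def tri(v1,p1,v2,p2):
    A=[];b=[]
    for v,p in((v1,p1),(v2,p2)):
        r=rays(v,[p])[0]; r/=np.linalg.norm(r); P=np.eye(3)-np.outer(r,r); A.append(P);b.append(P@v['c'])
    return np.linalg.lstsq(np.vstack(A),np.hstack(b),rcond=None)[0]
HUE={'red':[(0,6),(172,180)],'orange':[(7,18)],'green':[(60,100)],'yellow':[(22,34)]}
def cans(v):
    """centres of the light tops of cans from height-banded cloud"""
    X=cloud(v); return X
E
python3 - <<'E'
from h import *
vs={n:grab(n) for n in('top','side')}
for n,v in vs.items():
    X=cloud(v); hsv=cv2.cvtColor(v['im'],cv2.COLOR_RGB2HSV)
    box=(X[...,0]>300)&(X[...,0]<750)&(X[...,1]>-150)&(X[...,1]<300)
    lid=box&(abs(X[...,2]-110)<6)&(hsv[...,1]<60)
    cv,k=cv2.connectedComponents(lid.astype(np.uint8)); 
    k=k==np.argmax(np.bincount(k[lid])); P=X[k]
    (c,s,a)=cv2.minAreaRect(P[:,:2].astype(np.float32)); print(n,'lid',k.sum(),c,s,a,'z',np.median(P[:,2]))
    bl=box&(hsv[...,0]>100)&(hsv[...,0]<130)&(hsv[...,1]>120)&(X[...,2]>60)
    P=X[bl]; print('blue',cv2.minAreaRect(P[:,:2].astype(np.float32)),np.percentile(P[:,2],[10,50,90]))
    print('bench z',np.median(X[...,2][(hsv[...,0]<20)&(hsv[...,2]<110)&(X[...,0]>100)&(abs(X[...,1])<500)]))
    # cans: raised blobs right of the box
    for lo,hi in((22,45),):
        m=(X[...,2]>18)&(X[...,2]<45)&(X[...,0]>250)&(X[...,0]<850)&(X[...,1]<-130)&(X[...,1]>-480)
        nn,L,st,_=cv2.connectedComponentsWithStats(m.astype(np.uint8))
        for i in range(1,nn):
            if st[i,4]<40: continue
            w=L==i; P=X[w]; t=P[P[:,2]>np.percentile(P[:,2],60)-3]
            sat=w&(hsv[...,1]>110); print('blob',st[i,4],np.round(cv2.minEnclosingCircle(P[:,:2].astype(np.float32))[0]),np.round(cv2.minEnclosingCircle(P[:,:2].astype(np.float32))[1]),'top z',np.median(t[:,2]).round(1),'hue',np.median(hsv[...,0][sat]) if sat.any() else None, np.round(t.mean(0)))
    ye=box&(hsv[...,0]>20)&(hsv[...,0]<35)&(hsv[...,1]>120)&(X[...,2]>100); print('knob',X[ye&(X[...,2]>147)].mean(0),ye.sum())
    bk=box&(hsv[...,2]<60)&(X[...,2]>135); P=X[bk];print('bar',P.mean(0),cv2.minAreaRect(P[:,:2].astype(np.float32)))
print([ (n,v['c'].round()) for n,v in vs.items()])
E
```

```text
top lid 6342 (588.9097290039062, 96.454345703125) (195.21734619140625, 260.4641418457031) 5.192418098449707 z 110.21030902669497
blue ((465.20184326171875, 84.24010467529297), (55.17820739746094, 258.34771728515625), 5.226552963256836) [72.93591084 75.34422719 77.86392824]
bench z 0.19355616752409333
blob 529 [ 716. -235.] 63.0 top z 28.5 hue None [ 721. -240.   29.]
blob 245 [ 574. -275.] 27.0 top z 28.7 hue 11.0 [ 574. -276.   29.]
blob 259 [ 565. -383.] 28.0 top z 29.0 hue 1.0 [ 566. -384.   29.]
blob 245 [ 449. -265.] 27.0 top z 29.0 hue None [ 449. -266.   29.]
blob 259 [ 447. -362.] 27.0 top z 28.3 hue 25.0 [ 447. -364.   28.]
knob [526.33449195 189.41595252 154.31086563] 122
bar [520.61911377  86.11798339 212.0659033 ] ((507.0998840332031, 97.96134185791016), (89.65754699707031, 102.34870910644531), 63.439029693603516)
side lid 4183 (587.751708984375, 95.44583129882812) (198.34530639648438, 266.9065856933594) 5.02659273147583 z 109.58456152003578
blue ((458.1102600097656, 85.81214904785156), (59.10097885131836, 261.440673828125), 2.473179340362549) [65.01904054 73.75843897 76.25184624]
bench z 0.6243882167669881
blob 266 [ 713. -233.] 64.0 top z 26.9 hue None [ 721. -242.   27.]
blob 126 [ 565. -383.] 28.0 top z 28.7 hue 1.0 [ 564. -383.   28.]
blob 150 [ 573. -274.] 28.0 top z 28.2 hue 11.0 [ 571. -276.   28.]
blob 156 [ 445. -362.] 28.0 top z 28.3 hue 27.0 [ 444. -364.   28.]
blob 172 [ 448. -264.] 29.0 top z 27.5 hue None [ 447. -263.   28.]
knob [523.47292601 195.25167308 152.05943177] 179
bar [nan nan nan] ((0.0, 0.0), (0.0, 0.0), 0.0)
[('top', array([ 441.,   81., 1070.])), ('side', array([-27., 757., 821.]))]<stdin>:22: RuntimeWarning: Mean of empty slice.
  ret = um.true_divide(
```

```bash
cat >> h.py <<'E'
try: O=json.load(open('case.json'))
except Exception: O=dict(x=591.0,y=96.3,yaw=0.0905)
yaw=O['yaw']
def W(x,y,z):
    """case frame -> world"""
    c,s=np.cos(yaw),np.sin(yaw); return np.array([O['x']+c*x-s*y,O['y']+s*x+c*y,z])
def C(P):
    c,s=np.cos(yaw),np.sin(yaw); d=np.asarray(P)[...,:2]-[O['x'],O['y']]
    return np.stack([c*d[...,0]+s*d[...,1],-s*d[...,0]+c*d[...,1],np.asarray(P)[...,2]],-1)
QV=down(yaw-np.pi/2)   # jaws along case y, picture upright
QX=down(yaw)           # jaws along case x
E
python3 - <<'E'
from h import *
for n,q in(('QV',QV),('QVr',down(yaw+np.pi/2)),('QX',QX),('QXr',down(yaw+np.pi))):
    j=solver.ik(W(-125,-30,176),q); print(n,None if j is None else np.round(j,2))
bot.reach(W(-160,-30,250),QV); print(status.current_time_s(),status.current_tool_pos(),status.current_wrist_force())
v=grab('wrist'); cv2.imwrite('pics/w1.png',cv2.resize(v['im'][:,:,::-1],None,fx=1.5,fy=1.5,interpolation=cv2.INTER_CUBIC))
for p in((-125,30,103),(-125,-30,103),(-125,-90,103),(-125,100,118),(-55,100,138),(-65,0,140)): print(p,proj(v,W(*p)).round(1)*1.5)
E
```

```text
QV [ 0.01 -0.12  1.98 -0.    1.28  1.49]
QVr [ 0.01 -0.12  1.98 -0.    1.28 -1.65]
QX [ 0.01 -0.12  1.98 -0.    1.28 -0.08]
QXr None
2.7 [434.57522045  51.41819921 250.08824414] [-0.07041557  0.38498355  0.79920025]
(-125, 30, 103) [[261.3  228.15]]
(-125, -30, 103) [[383.1  227.85]]
(-125, -90, 103) [[504.9 228. ]]
(-125, 100, 118) [[105.9  234.75]]
(-55, 100, 138) [[49.35 67.65]]
(-65, 0, 140) [[302.7   86.85]]
```

View pics/w1.png

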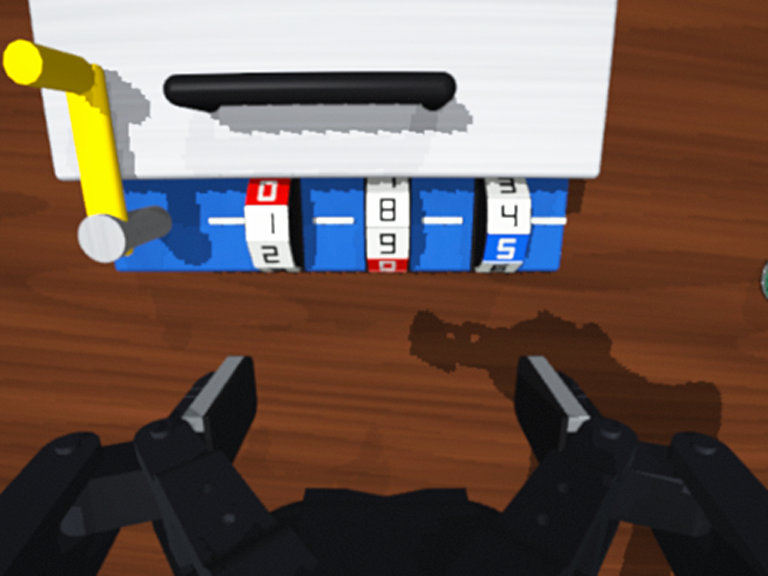

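```bash
cat >> h.py <<'E'
WY=dict(left=30,middle=-30,right=-90)
def strips(v,dy=0,R=27.3):
    """unwrapped wheel pictures: rows theta (+ towards robot), and numeral centres (theta) by dark components"""
    th=np.linspace(-0.9,0.9,361); ys=np.linspace(9,-9,73); out={}
    for k,y0 in WY.items():
        g=np.array([W(-125-R*np.sin(t),y0+dy+y,75+R*np.cos(t)) for t in th for y in ys])
        m=proj(v,g).astype(np.float32).reshape(len(th),len(ys),2)
        s=cv2.remap(v['im'],m[...,0],m[...,1],cv2.INTER_CUBIC)
        g=cv2.cvtColor(s,cv2.COLOR_RGB2HSV); bad=(g[...,1]>110)
        n,L,st,ce=cv2.connectedComponentsWithStats(((g[...,2]<110)&~bad).astype(np.uint8))
        # numerals: bounding boxes inside the strip
        c=[(round(float(th[st[i,1]]+th[min(st[i,1]+st[i,3],360)])/2,3),int(st[i,3]),int(st[i,2])) for i in range(1,n) if 40<st[i,3]<120 and 5<st[i,2]<50]
        out[k]=(s,c)
    return out
def show(v,name,dy=0):
    o=strips(v,dy); cv2.imwrite(name,cv2.resize(np.hstack([np.hstack([o[k][0],np.zeros((361,20,3),np.uint8)]) for k in WY])[:,:,::-1],None,fx=1.6,fy=1.6))
    for k in WY: print(k,o[k][1])
def fz(): return status.current_wrist_force()[2]
def look():
    p=status.current_tool_pos()
    if p[2]<245: bot.line_to([p[0],p[1],250],rate=250)
    bot.line_to(W(-160,-30,250),rate=250); return grab('wrist')
def drag(k,x0,x1,F=11,n=None,stiff=4.0):
    y=WY[k]+DY; f0=fz()
    bot.line_to(W(x0,y,188),rate=250); bot.line_to(W(x0,y,178),rate=80)
    z=178; f=fz()-f0
    while f<F*0.7 and z>170:
        z-=1.0 if f<1 else min(1.0,max(.2,(F-f)/stiff)); bot.line_to(W(x0,y,z),rate=40); f=fz()-f0
    log=[(round(z,1),round(f,1))]
    n=n or max(2,int(abs(x1-x0)/4))
    for x in np.linspace(x0,x1,n+1)[1:]:
        z+=np.clip((f-F)/stiff*.6,-.8,.8); bot.line_to(W(x,y,z),rate=40); f=fz()-f0; log.append((round(z,1),round(f,1)))
    bot.line_to(W(x1,y,190),rate=200)
    print(k,x0,x1,log,'t',round(status.current_time_s(),1))
DY=-1.2
E
python3 - <<'E'
from h import *
v=look(); show(v,'pics/s1.png',dy=-2)
bot.move_gripper(0,30); print('t',status.current_time_s())
drag('middle',-116,-134)
v=look(); print('t',status.current_time_s()); o=show(v,'pics/s2.png',dy=-2)
a=np.hstack([cv2.imread('pics/s1.png'),cv2.imread('pics/s2.png')]); cv2.imwrite('pics/s12.png',a[:,:800]if a.shape[1]<=800 else cv2.resize(a,(800,int(a.shape[0]*800/a.shape[1]))))
E
```

```text
left [(0.562, 85, 30)]
middle [(-0.34, 78, 29), (0.307, 79, 30)]
right [(-0.788, 45, 31), (-0.228, 67, 29)]
t 3.8167
middle -116 -134 [(174.0, np.float64(9.9)), (np.float64(173.8), np.float64(12.4)), (np.float64(174.0), np.float64(10.8)), (np.float64(174.0), np.float64(11.2)), (np.float64(174.0), np.float64(11.5))] t 6.9
t 7.5583
left [(0.555, 84, 31)]
middle [(-0.387, 75, 27), (0.27, 82, 29)]
right [(-0.782, 47, 30), (-0.23, 70, 29)]
```

View pics/s12.png

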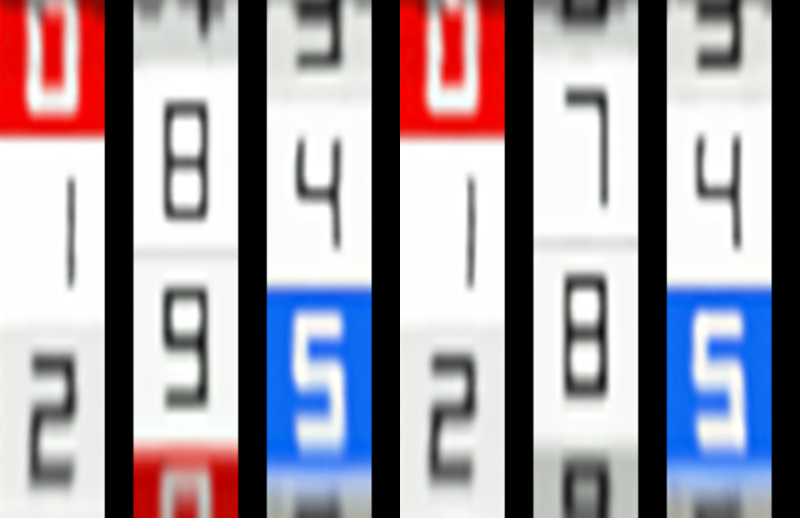

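```bash
python3 - <<'E'
from h import *
drag('middle',-119,-129.8)
for i in range(3): drag('left',-134,-116.3)
for i in range(3): drag('right',-118,-132.3)
v=look(); show(v,'pics/s3.png',dy=-2); print('t',status.current_time_s())
# ticks
hsv=cv2.cvtColor(v['im'],cv2.COLOR_RGB2HSV); 
for y in (60,0,-60,-115):
    u,w=proj(v,W(-125,y-2,75))[0].round().astype(int); 
    m=((hsv[w-14:w+15,u-8:u+9,1]<70)&(hsv[w-14:w+15,u-8:u+9,2]>180)); r,c=np.nonzero(m)
    if len(r)>5: print('tick',C(plane(v,[(u-8+c.mean(),w-14+r.mean())],75))[0].round(1),len(r))
E
```

```text
middle -119 -129.8 [(174.0, np.float64(9.6)), (np.float64(173.8), np.float64(10.6)), (np.float64(173.7), np.float64(11.3))] t 10.1
left -134 -116.3 [(174.0, np.float64(10.4)), (np.float64(173.9), np.float64(8.2)), (np.float64(173.5), np.float64(10.6)), (np.float64(173.4), np.float64(10.8)), (np.float64(173.4), np.float64(9.5))] t 13.1
left -134 -116.3 [(174.0, np.float64(9.5)), (np.float64(173.8), np.float64(8.9)), (np.float64(173.5), np.float64(10.5)), (np.float64(173.4), np.float64(9.8)), (np.float64(173.2), np.float64(9.6))] t 15.9
left -134 -116.3 [(174.0, np.float64(8.6)), (np.float64(173.6), np.float64(8.7)), (np.float64(173.3), np.float64(11.1)), (np.float64(173.3), np.float64(10.6)), (np.float64(173.2), np.float64(9.6))] t 18.7
right -118 -132.3 [(174.0, np.float64(9.2)), (np.float64(173.7), np.float64(11.4)), (np.float64(173.8), np.float64(11.4)), (np.float64(173.8), np.float64(11.0))] t 21.6
right -118 -132.3 [(174.0, np.float64(8.4)), (np.float64(173.6), np.float64(11.0)), (np.float64(173.6), np.float64(12.0)), (np.float64(173.8), np.float64(11.1))] t 24.2
right -118 -132.3 [(174.0, np.float64(9.0)), (np.float64(173.7), np.float64(11.2)), (np.float64(173.7), np.float64(10.6)), (np.float64(173.7), np.float64(11.3))] t 26.8
left []
middle [(-0.68, 88, 31), (-0.027, 75, 26), (0.64, 86, 31)]
right [(-0.703, 79, 6), (-0.04, 80, 29), (0.62, 88, 27)]
t 27.6333
tick [-125.    57.8   75. ] 72
tick [-125.3   -1.9   75. ] 79
tick [-125.1  -62.1   75. ] 77
tick [-124.3 -115.2   75. ] 119
```

View pics/s3.png

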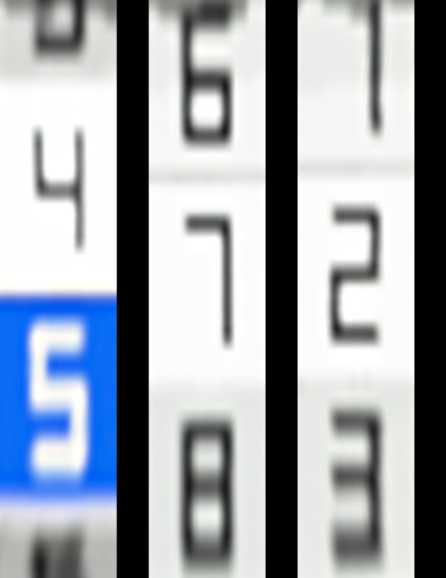

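```bash
echo '{"x":591.0,"y":94.9,"yaw":0.0905}' > case.json; sed -i 's/^DY=.*/DY=0/' h.py; cat >> h.py <<'E'
def swing(a0,a1,z=200,n=8):
    fm=0
    for a in np.linspace(a0,a1,n):
        bot.line_to(W(-125+70*np.cos(a),100+70*np.sin(a),z),rate=120); fm=max(fm,np.linalg.norm(status.current_wrist_force()))
    print('swing max F',round(fm,1),'t',round(status.current_time_s(),1))
E
python3 - <<'E'
from h import *
drag('left',-120,-128.8)
p=status.current_tool_pos(); bot.line_to([p[0],p[1],240],rate=250)
bot.line_to(W(-59.5,75.3,240),rate=250); bot.line_to(W(-59.5,75.3,200),rate=120)
swing(-.36,1.36)
p=status.current_tool_pos(); bot.line_to([p[0],p[1],250],rate=250)
bot.line_to(W(-170,10,250),rate=250); v=grab('wrist'); show(v,'pics/s4.png',dy=-.8)
cv2.imwrite('pics/w2.png',v['im'][:,:,::-1]); a=cv2.imread('pics/w2.png'); b=cv2.imread('pics/s4.png'); b=cv2.resize(b,(296,384)); cv2.imwrite('pics/w2s.png',np.hstack([a,b])[:,:800])
for p in((-125,170,154),(-65,0,140),(-125,100,118)): print(p,proj(v,W(*p)).round(1))
E
```

```text
left -120 -128.8 [(174.0, np.float64(8.7)), (np.float64(173.7), np.float64(11.5)), (np.float64(173.7), np.float64(11.2))] t 30.2
swing max F 1.3 t 33.8
left [(-0.685, 86, 30), (-0.028, 67, 29)]
middle [(-0.68, 88, 33), (-0.03, 74, 27), (0.633, 85, 31)]
right [(-0.703, 79, 8), (-0.038, 81, 30), (0.602, 83, 30)]
(-125, 170, 154) [[-13.7 151.4]]
(-65, 0, 140) [[274.7  38. ]]
(-125, 100, 118) [[125.2 141.4]]
```

View pics/w2s.png

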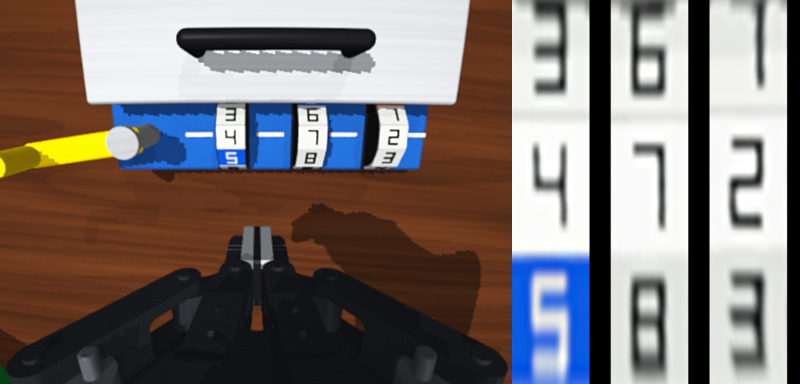

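```bash
cat >> h.py <<'E'
def gext(v):
    """half width over tool z of the gripper as the wrist camera sees it"""
    p=np.array(status.current_tool_pos()); X=(cloud(v)-p)@T(status.current_ee_rot()).as_matrix()
    hsv=cv2.cvtColor(v['im'],cv2.COLOR_RGB2HSV); m=(v['d']>30)&(X[...,2]<80)&(X[...,2]>-60)&(hsv[...,1]<90); P=X[m]
    for z in range(-50,80,10):
        q=P[(P[:,2]>=z)&(P[:,2]<z+10)]
        if len(q)>20: print(z,'x',q[:,0].min().round(),q[:,0].max().round(),'y',q[:,1].min().round(),q[:,1].max().round())
def bar(th,dz=0):
    a=th+np.arctan2(40,160); r=np.hypot(40,160); return W(95-r*np.cos(a),0,100+r*np.sin(a)+dz)
E
python3 - <<'E'
from h import *
v=grab('wrist'); gext(v)
# handle, wrist view vs expectation
hsv=cv2.cvtColor(v['im'],cv2.COLOR_RGB2HSV); X=cloud(v); m=(hsv[...,2]<70)&(abs(C(X)[...,0]+65)<25)&(X[...,2]>138)&(X[...,2]<160)
P=C(X)[m]; print('bar case frame',P.min(0).round(1),P.max(0).round(1),np.median(P,0).round(1))
bot.move_gripper(52,40); v=grab('wrist'); gext(v)
E
```

```text
-30 x -57.0 58.0 y -20.0 -8.0
-20 x -61.0 63.0 y -19.0 2.0
-10 x -59.0 60.0 y -17.0 10.0
0 x -51.0 52.0 y -17.0 10.0
10 x -42.0 45.0 y -15.0 10.0
20 x -35.0 37.0 y -14.0 11.0
30 x -20.0 21.0 y -13.0 12.0
40 x -13.0 14.0 y -11.0 -5.0
50 x -13.0 14.0 y -11.0 -5.0
60 x -12.0 13.0 y -11.0 -5.0
bar case frame [-71.3 -55.  138. ] [-59.9  54.1 147.3] [-6.620e+01 -1.000e-01  1.444e+02]
-30 x -60.0 60.0 y -20.0 -9.0
-20 x -65.0 65.0 y -19.0 3.0
-10 x -64.0 64.0 y -18.0 14.0
0 x -62.0 63.0 y -17.0 14.0
10 x -59.0 61.0 y -14.0 14.0
20 x -56.0 58.0 y -13.0 -1.0
30 x -39.0 39.0 y -11.0 11.0
40 x -39.0 40.0 y -11.0 11.0
50 x -39.0 40.0 y -11.0 11.0
60 x -38.0 39.0 y -11.0 11.0
```

```bash
python3 - <<'E'
from h import *
bot.reach(W(-65.3,0,260),QX); f0=np.array(status.current_wrist_force())
bot.line_to(bar(0,60),rate=120); print('f',np.round(status.current_wrist_force()-f0,1))
bot.move_gripper(0,50); print('grip w',status.current_grip_width())
for th in np.r_[np.linspace(.08,1.2,9),1.27,1.31]:
    bot.line_to(bar(th,60),rate=100); print(round(th,2),np.round(status.current_wrist_force()-f0,1),round(status.current_grip_width(),1))
print('t',status.current_time_s())
for n in('side','top'):
    v=grab(n); cv2.imwrite(f'pics/{n}1.png',v['im'][:,:,::-1])
a=cv2.imread('pics/side1.png')[100:340,100:400]; b=cv2.imread('pics/top1.png')[100:340,160:460]; cv2.imwrite('pics/l1.png',np.hstack([a,b]))
E
```

```text
f [ 0.2 -0.4  0.2]
grip w 10.324703117095204
0.08 [ 3.2  0.4 -1.4] 10.1
0.22 [ 0.9 -0.2 -1.6] 9.7
0.36 [-7.7 -1.3  5.1] 9.9
0.5 [-11.8  -2.1  11. ] 9.7
0.64 [-15.6  -1.8  16. ] 9.9
0.78 [-15.3  -2.4  22.8] 10.0
0.92 [-9.5 -0.7 19.6] 9.9
1.06 [-4.8 -0.8 17.9] 10.0
1.2 [-0.5  0.  10.6] 9.9
1.27 [0.2 0.4 8.4] 9.7
1.31 [-14.1  -1.6  13.7] 9.5
t 42.0583
```

View pics/l1.png

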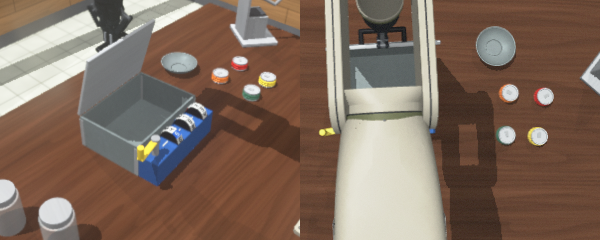

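```bash
cat >> h.py <<'E'
QR=down(yaw+np.pi/2)
def findcans(n='top'):
    v=grab(n); X=cloud(v); hsv=cv2.cvtColor(v['im'],cv2.COLOR_RGB2HSV); out=[]
    m=(X[...,2]>18)&(X[...,2]<45)&(X[...,0]>250)&(X[...,0]<850)&(X[...,1]<-60)&(X[...,1]>-480)
    nn,L,st,_=cv2.connectedComponentsWithStats(m.astype(np.uint8))
    for i in range(1,nn):
        if st[i,4]<60: continue
        w=L==i; P=X[w]; c,r=cv2.minEnclosingCircle(P[:,:2].astype(np.float32))
        if r<36: out.append((round(c[0],1),round(c[1],1),round(float(np.median(P[:,2])),1),round(r,1)))
    return out
def pick(x,y):
    bot.move_gripper(80,40)
    p=status.current_tool_pos()
    bot.reach([x,y,160],QR); bot.line_to([x,y,72],rate=150); f=fz()
    bot.move_gripper(40,45); w=status.current_grip_width()
    bot.line_to([x,y,232],rate=200); w2=status.current_grip_width()
    print('pick',round(x),round(y),'w',round(w,1),round(w2,1),'f',round(f,1),'t',round(status.current_time_s(),1)); return w2>48
def place(cx,cy,z):
    bot.line_to(W(cx,cy,232),rate=250); w=status.current_grip_width()
    if w<48: print('lost before lowering',w); return False
    bot.line_to(W(cx,cy,z),rate=120); w=status.current_grip_width(); F=np.round(status.current_wrist_force(),1)
    bot.move_gripper(66); bot.line_to(W(cx,cy,232),rate=200)
    print('place w',round(w,1),F,'t',round(status.current_time_s(),1)); return w>48
E
python3 - <<'E'
from h import *
bot.move_gripper(22); p=status.current_tool_pos(); bot.line_to([p[0],p[1],385],rate=200); bot.line_to(W(-40,0,385),rate=250)
c=findcans(); print(c)
x,y=min(c,key=lambda k:np.hypot(k[0]-449,k[1]+265))[:2]
if pick(x,y): print(place(-35,50,79)); print(findcans())
E
```

```text
[(573.7, -275.7, 28.4, 27.7), (565.7, -383.9, 27.8, 28.1), (447.9, -266.7, 28.2, 27.0), (446.7, -362.7, 28.1, 27.6)]
pick 448 -267 w 54.0 53.7 f -1.3 t 48.2
place w 53.5 [ 0.1  0.2 -0.5] t 52.7
True
[(573.9, -276.5, 28.1, 27.7), (555.2, -408.6, 28.3, 27.9), (446.9, -362.4, 28.1, 27.7)]
```

```bash
python3 - <<'E'
from h import *
slots=[(-35,-50,79),(-35,50,110),(-35,-50,110)]
for near,s in zip([(574,-276),(447,-362),(555,-409)],slots):
    c=findcans(); print(c)
    x,y=min(c,key=lambda k:np.hypot(k[0]-near[0],k[1]-near[1]))[:2]
    if not pick(x,y) or not place(*s): print('STOP'); break
bot.line_to(W(-60,0,260),rate=250)
print(findcans(),findcans('side')); v=grab('wrist'); v2=grab('side')
cv2.imwrite('pics/b1.png',np.hstack([v['im'],v2['im'][100:,:,:][:284,100:388]] if 0 else [v['im'],cv2.resize(v2['im'][130:320,130:274],(288,384))])[:,:,::-1])
E
```

```text
[(574.0, -275.8, 28.1, 27.3), (555.1, -407.4, 28.1, 28.0), (446.9, -363.5, 27.9, 27.6)]
pick 574 -276 w 53.8 53.4 f 0.6 t 56.7
place w 54.1 [1.5 0.5 0.6] t 60.7
[(555.1, -407.5, 27.9, 28.1), (446.9, -361.9, 27.8, 27.5)]
pick 447 -362 w 53.9 53.9 f 1.3 t 64.7
place w 53.8 [ 0.8 -0.5  0.2] t 69.1
[(555.0, -408.2, 27.9, 27.7)]
pick 555 -408 w 53.8 53.8 f 0.1 t 73.5
place w 53.7 [ 1.1 -0.3  0.1] t 77.6
[] []
```

View pics/b1.png

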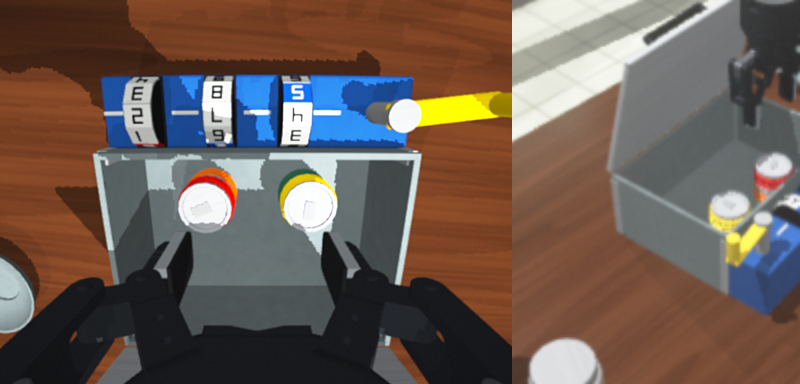

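```bash
python3 - <<'E'
from h import *
bot.line_to(W(-60,0,390),rate=250); bot.reach(W(-40,0,390),QX); bot.move_gripper(25,30)
b=bar(1.3,60); bot.line_to([b[0],b[1],390],rate=250)
# check the bar from the top camera before coming down
v=grab('side'); hsv=cv2.cvtColor(v['im'],cv2.COLOR_RGB2HSV); X=cloud(v); k=C(X); m=(hsv[...,2]<60)&(abs(k[...,0]-91)<25)&(abs(k[...,1])<60)&(abs(X[...,2]-265)<20)
print('bar seen',k[m].min(0).round(1),k[m].max(0).round(1),'expect',C(bar(1.3)).round(1))
f0=np.array(status.current_wrist_force())
for z in(b[2]+25,b[2]+10,b[2]):
    bot.line_to([b[0],b[1],z],rate=100); f=status.current_wrist_force()-f0; print(np.round(f,1))
    if np.linalg.norm(f)>8: raise SystemExit('contact')
bot.move_gripper(0,30); print('w',status.current_grip_width(),np.round(status.current_wrist_force()-f0,1))
for th in np.r_[np.linspace(1.2,.1,9),.04,0,-.012]:
    bot.line_to(bar(th,60),rate=90); print(round(th,2),np.round(status.current_wrist_force()-f0,1),round(status.current_grip_width(),1))
    if status.current_grip_width()<6: print('lost bar'); break
print('t',status.current_time_s())
E
```

```text
bar seen [ 81.4 -44.1 266.9] [ 85.6 -14.6 270.7] expect [ 90.7  -0.  264.9]
[ 0.6 -0.2  0.3]
[ 0.  -0.6  0.1]
[-0.9 -0.5  0.4]
w 10.532555185344759 [-0.1 -1.2 -0.7]
1.2 [-2.  -0.9  1.7] 10.4
1.06 [-4.7 -0.8  5.7] 10.4
0.92 [-4.7 -0.7  0.9] 10.8
0.79 [-5.9 -0.6  3.1] 10.7
0.65 [-1.9 -0.5 -1.7] 11.0
0.51 [ 1.   0.  -5.3] 10.5
0.38 [ 5.1  1.1 -9.3] 10.4
0.24 [ 6.7  1.1 -7.9] 11.1
0.1 [ 8.   0.9 -8.2] 10.5
0.04 [ 8.5  0.8 -6.5] 10.7
0.0 [5.5 0.6 2. ] 10.5
-0.01 [-0.1  0.5 14.5] 10.8
t 87.1083
```

```bash
python3 - <<'E'
from h import *
bot.move_gripper(30); p=status.current_tool_pos(); bot.line_to([p[0],p[1],270],rate=200)
bot.reach(W(-165,60,270),QV); bot.move_gripper(0,30)
v=grab('wrist'); k=C(cloud(v)); hsv=cv2.cvtColor(v['im'],cv2.COLOR_RGB2HSV)
m=(k[...,0]>-98)&(k[...,0]<-75)&(abs(k[...,1])<120)&(hsv[...,1]<60)&(hsv[...,2]>120)&(k[...,2]>90)
print('lid front z',np.percentile(k[m][:,2],[5,50,95]).round(1))
y=(hsv[...,0]>20)&(hsv[...,0]<35)&(hsv[...,1]>120)&(k[...,2]>145)
print('knob top case',k[y].mean(0).round(1) if y.any() else None)
bot.line_to(W(-155,164,270),rate=250); bot.line_to(W(-155,164,200),rate=150)
swing(1.98,.33,n=9)
p=status.current_tool_pos(); bot.line_to([p[0],p[1],255],rate=250)
bot.line_to(W(-160,20,255),rate=250); v=grab('wrist'); show(v,'pics/s5.png',dy=-.8); k=C(cloud(v)); hsv=cv2.cvtColor(v['im'],cv2.COLOR_RGB2HSV)
y=(hsv[...,0]>20)&(hsv[...,0]<35)&(hsv[...,1]>120)&(k[...,2]>150)
print('knob top case',k[y].mean(0).round(1) if y.any() else None,'t',status.current_time_s())
a=v['im'][:,:,::-1]; b=cv2.resize(cv2.imread('pics/s5.png'),(288,384)); cv2.imwrite('pics/w3.png',np.hstack([a,b]))
E
```

```text
lid front z [108.  109.2 110.5]
knob top case [-132.7  165.3  154.7]
swing max F 1.2 t 93.5
left [(-0.682, 87, 30), (-0.078, 47, 29)]
middle [(-0.682, 87, 31), (-0.035, 74, 26), (0.63, 86, 32)]
right [(-0.705, 78, 7), (-0.045, 80, 31), (0.597, 81, 29)]
knob top case [-55.9  97.2 155.6] t 94.6083
```

View pics/w3.png

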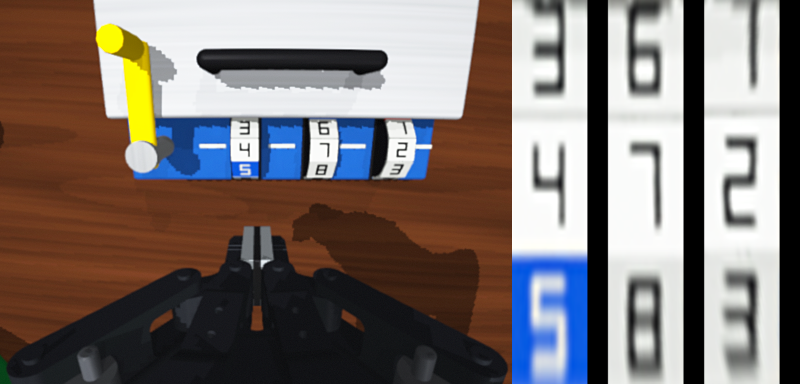

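```bash
python3 - <<'E'
from h import *
print(findcans('top'),status.current_time_s()); print(order.hand_in())
E
```

```text
[] 94.6583
the job is handed in; nothing more can be done
None
```

I handed the job in at about 95 s. The wheels were set to 4-7-2, the latch was swung free, the lid was raised to its stop and all four cans went into the box. The lid was then closed and the latch was swung back over it.

**Last checks**
- **Wheels:** they show 4-7-2 in line with the white ticks, each about 0.03–0.05 rad past centre. The final automatic reading of the 4 gave -0.08, but it caught only part of the numeral; the whole-numeral reading before that was -0.03.
- **Lid:** its front edge measured about 109 mm high, against 110 mm expected when shut.
- **Latch knob:** it measured at (-56, 97) mm in the case's frame, against (-55, 100) mm for home. That is within the measuring error.
- **Bench:** no cans are left on it, and the jars and dish were not touched.

**Worth knowing**
- **Red can:** it was knocked about 25 mm aside during the run. I found it again in the next picture and picked it up from there.
- **Can stacking:** the cans stand in the box as two stacks of two; I last saw them upright before closing the lid.
- **Left wheel:** it went about 0.3 rad too far at first, and I rolled it back.
- **Lid forces:** they reached about 28 N at the wrist while raising the lid, because my arc did not quite match the hinge.

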